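# Load the cuff-link carrier and shut the polishing machine

### The job

Put the blue carrier with the two brass cuff-link faces into the sloping chamber of the polishing machine: lower it in under the open lid and set it down gently, flat on its base on the chamber floor, and let go. Then shut the lid fully. Leave the polishing wheel, the jar and the brown polish bar where they are.

Things in the scene. Friction and masses are not known exactly. Their poses are not given: they have to be found in the camera images.
- machine: Cream wedge-shaped polishing machine, fixed. Origin: centre of its underside, on the bench; z up; front faces -x; yaw varies. Footprint x -115 to 150, y -105 to 105 mm. Side cheeks 15 mm thick flank the chamber, level with its sloping rim. Rim 76 mm above the bench at the low front edge, 166 mm at the hinge (x = 43 mm); nothing fixed is higher than the hinge.
- chamber: Fixed grey open chamber sunk in the machine, 180 x 180 x 70 mm outside, walls and floor 6 mm (inside 168 x 168, 64 deep). Origin: centre of its underside. It slopes 30 deg: z is square to its floor, out of the mouth (30 deg from vertical, leaning to the machine's front); x up the slope to the hinge; y along the hinge. Inner floor at z = 6 mm, rim at z = 70 mm.
- lid (a joint): Lid angle in rad: 0 = shut on the chamber's rim, grows as it opens, stop at 1.6. Cream frame with clear window, 180 x 180 x 8 mm, 0.25 kg, hinged on the chamber's upper rim, black tab at the free edge. Open, it leans over the chamber, so nothing can come straight down into it. Stiff hinge: stays at any angle; 1 to 4 N at the free edge moves it. No latch. Can be pushed shut on its outer face.
- lid_hinge (a point): On the hinge axis, middle of the width (chamber frame: x 90, y 0, z 70.5 mm). Axes turn with the lid: y along the hinge, -x along the lid's inner face to its free edge (180 mm off; tab's end 200 mm), z towards its outer face, which is the plane z = 8 mm. Parallel to the chamber's axes when shut.
- lid_tab (a point): Centre of the black tab at the lid's free edge, 190 mm from the hinge; tab 20 x 60 x 8 mm; axes as lid_hinge.
- carrier_center (a point): Centre of the loose blue carrier, half-way up its 55 mm. Base 90 (x) x 50 (y) x 14 mm; upright in its middle a grip block 36 (x) x 20 (y) mm, from the base to the top: grasp it across y, 12 mm above this point, fingertips clear of the base. Two brass faces, 20 mm across, 7 mm high, on the base at x = +-32 mm. About 0.25 kg. z points up; the same turned half round.
- carrier_base (a point): Centre of the carrier's underside, 27.5 mm below carrier_center along the carrier's z; same axes.
- wheel_center (a point): Bystander: white felt polishing wheel with a blue hub, lying flat, 76 mm across, 30 mm high with the hub; centre half-way up.
- jar_center (a point): Bystander: closed amber jar with a black lid, 56 mm across, 65 mm high; centre half-way up.
- bar_center (a point): Bystander: reddish-brown bar of polish, 100 (x) x 45 (y) x 35 mm; centre half-way up.
Not all that is in view belongs to the job. What is meant by the part that bears carrier_center is not green, and is the smaller of those in its own colour.

How it is judged (in metres and radians):
On the way:
1. the carrier sits flat on the chamber floor and is let go (z of carrier_base in the frame of chamber between 0.001 and 0.011 m and x of carrier_base in the frame of chamber between -0.075 and 0.075 m and y of carrier_base in the frame of chamber between -0.075 and 0.075 m and angle between the z axis of carrier_base and the z axis of chamber, either way round below 0.12 rad and contact force between carrier and the fingers below 0.3 N), for 0.2 s.
At the end, for the whole second after the job is handed in: The lid is shut to within 0.05 rad; the carrier rests inside the chamber with its underside within 5 mm of the chamber floor and flat on it to within 0.12 rad (about 7 degrees), at rest (value of joint lid below 0.05 rad and z of carrier_base in the frame of chamber between 0.001 and 0.011 m and x of carrier_base in the frame of chamber between -0.075 and 0.075 m and y of carrier_base in the frame of chamber between -0.075 and 0.075 m and angle between the z axis of carrier_base and the z axis of chamber, either way round below 0.12 rad and linear speed of carrier below 0.02 m/s); the robot touches nothing.
It fails at once if the carrier is pressed or knocked hard against the machine (more than 45 N) (contact force between carrier and machine above 45 N).
It fails at once if the carrier is dropped (moves faster than 0.5 m/s while free of the fingers, as in a fall of 15 to 40 mm) (linear speed of carrier above 0.5 m/s and contact force between carrier and the fingers below 0.3 N).
It fails at once if the polishing wheel, the jar or the polish bar is moved by more than 25 mm (distance of any of wheel_center, jar_center, bar_center from where it was at the start of the episode above 0.025 m).
It also fails if it takes over 53 s, if anything falls off the work surface, if the arm or the gripper's body presses on something with over 40 N, if the wrist force passes 120 N, or if a joint passes its speed limit or range.

### The arm

A 7-joint arm with a two-finger parallel gripper is mounted at the origin on the work surface. World frame = base frame: x ahead of the robot, y to its left, z up, the work surface at z = 0. Lengths are in m, angles in degrees, forces in N, time in s.
With the tool pointing down it reaches from about 0.4 to 0.85 m from the base axis. Payload 4.5 kg.
Tool frame: the origin (TCP) lies on the centre line of the jaws, within the pads' length; the fingertips stand 19 mm ahead of it and the grasp point (between the pads) is the TCP; z points along the fingers, y is the line along which they close (so a half turn about z gives the same grasp; the last joint's range is limited). The gripper opens to 88 mm and grips with 3 to 60 N. Pads are 18 mm wide; open, the fingers measure 123 mm over their backs; the gripper's body (75 mm by 187 mm) begins 45 mm behind the grasp point.
Start: joints at [-74.095, 39.483, -11.15, 89.685, 9.013, 51.709, -12.324], TCP at [0.151, 0.607, 0.258] pointing down, gripper open.
Joint ranges: [-172.22, 172.22], [-26.19, 119.32], [-84.43, 86.54], [7.71, 146.69], [-57.33, 237.33], [2.42, 119.75], [-152.13, 152.13]. Speed limits (degrees/s): [147.25, 147.25, 180, 180, 180, 180, 180].

### API

Orientations are given as a 3x3 rotation matrix whose columns are the frame's x, y, z axes.
In Python, from rig import bot gives the robot as it stands. The module is installed in compiled form; this text tells all that it offers.
- The arm moves only by the shell command python3 -m jog 'ROWS'. ROWS is JSON, a list of rows, each an object with "rot": the turn, a rotation vector about the world's x, y, z in rad, a list of three; "offset": the shift along the world's x, y, z in cm, a list of three; "jaw": the opening in per cent of the stroke, from 0 (shut) to 100 (fully open). A call has 1 to 8 rows; each row shifts and turns the commanded pose from where the row before left it; what a row does not reach is not made up. A row lasts 1/12 s, in which the tool goes at most 41.7 mm and 7.16 degrees, less where a joint would pass 70% of its speed; a pose out of reach is approached as far as the arm can. A call is refused whole if a number of a shift passes 4.17 or a number of a turn 0.125, either way. A call with a gripper value outside its range is refused whole. The fingers move at their own pace and stop on an object; the grip force is fixed at half the most. Time passes only in rows, so rows that do not move let the fingers close. It gives the time, the measured TCP pose, the force, the opening and the grip force at its end, in the units of the state.
- bot.sense(): the state, without advancing time (a new reading comes with each control period).
- bot.snapshot(name): name is "side" or "top"; returns a dict with "pixels" (420x560x3 uint8, red, green, blue), "vfov" (degrees; the focal length in pixels is half the picture's height over the tangent of half this angle, whatever the lens; pixels are square), "cx", "cy" (the principal point, pixels), "rvec" (rotation vector, rad) and "tvec" (3), from world to camera coordinates, as OpenCV has them. Camera axes: x right, y down, z forward; pixel columns grow to the right and rows downward; lengths in m; the calibration is good to about 2 mm. A picture is of the moment at which its call begins. There is no depth.
- bot.hand_in(): hands the job in; it is judged then, once.
The state is a dict: "time": time; "q": joint angles; "joint_velocities": joint speeds; "joint_torque": joint torques, N m; "tcp_pos": TCP position; "tcp_rot": TCP orientation; "ft_force": force on the tool from outside, world axes, zero at the start; "ft_torque": the same for the moment, N m; "finger_gap": finger opening in m; "grasp_force": force on a finger pad.
Only numpy, scipy, OpenCV 4.12 (cv2) and the standard library are available. Lean on these libraries where they do the work, as an engineer would, in place of code of your own. Each camera call takes 0.05 s, during which the arm holds its last target. There are 200 camera calls.

## Working session

There is one attempt and no reset: what is moved stays moved. The work goes in short steps, Python scripts to look and compute and a shell command to move; the robot and the scene stay as the last step left them, time stands still between calls to the robot, and variables do not carry over. Pictures are saved under pics/ and viewed, at most 10 in all, crops included, and the job is handed in when it is done.

```bash
mkdir -p pics; cat > h.py <<'E'
import numpy as np, cv2, pickle
from rig import bot
def snap(n,f):
    s=bot.snapshot(n); cv2.imwrite(f'pics/{f}.png',s['pixels'][:,:,::-1]); pickle.dump(s,open(f'pics/{f}.pkl','wb')); return s
def load(f): return pickle.load(open(f'pics/{f}.pkl','rb'))
def cam(s):
    f=210/np.tan(np.radians(s['vfov'])/2); K=np.array([[f,0,s['cx']],[0,f,s['cy']],[0,0,1.]])
    R=cv2.Rodrigues(np.array(s['rvec'],float))[0]; return K,R,np.array(s['tvec'],float)
def proj(s,P):
    K,R,t=cam(s); p=(np.atleast_2d(P)@R.T+t)@K.T; return p[:,:2]/p[:,2:]
def ray(s,uv,z):
    K,R,t=cam(s); d=R.T@np.linalg.inv(K)@np.array([uv[0],uv[1],1.]); c=-R.T@t; return c+d*(z-c[2])/d[2]
E
python3 - <<'E'
from h import *
for n in('top','side'):
    s=snap(n,n+'0'); K,R,t=cam(s); print(n,K[0,0],s['cx'],s['cy'],-R.T@t,R[2])
print(bot.sense())
E
```

```text
top 457.36683697168115 273.97549564718764 213.90768279228047 [ 0.26241182 -0.00704479  1.21403536] [ 0.21293875  0.0064362  -0.97704435]
side 440.24674518065376 289.86651203584506 206.01856356948056 [0.85817292 0.58618138 0.89721414] [-0.35551825 -0.55282971 -0.75364851]
{'time': 0.1, 'q': array([-74.09424973,  39.52858718, -11.14489279,  89.73575595,
         9.01422675,  51.70880997, -12.32470609]), 'joint_velocities': array([-0.05223868, -0.08123446, -0.03015735, -0.23164002,  0.03559351,
        0.01583601,  0.06285869]), 'joint_torque': array([-3.64995845e-03, -5.28500032e+01, -1.27214335e+00, -1.53838956e+01,
       -5.27136074e-02,  1.94892848e-03,  5.25304745e-05]), 'tcp_pos': array([0.1507999 , 0.60601426, 0.25700248]), 'tcp_rot': array([[-9.70444249e-01,  2.41325293e-01, -2.50038328e-04],
       [ 2.41325384e-01,  9.70442985e-01, -1.57208283e-03],
       [-1.36735409e-04, -1.58595934e-03, -9.99998733e-01]]), 'ft_force': array([-0.42604155,  0.47741244, -0.17375268]), 'ft_torque': array([-0.01059777,  0.00382665,  0.03506395]), 'grasp_force': 0.0, 'finger_gap': 0.08797539007674895}
```

View pics/top0.png

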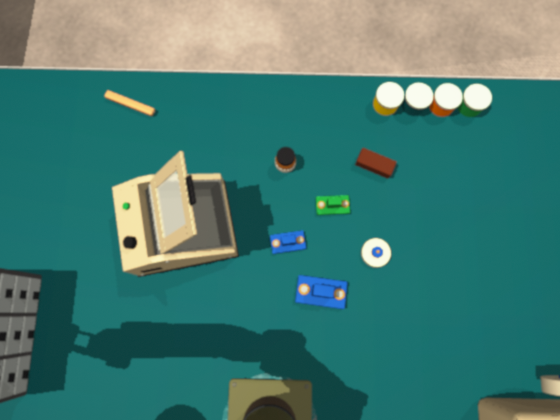

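View pics/side0.png

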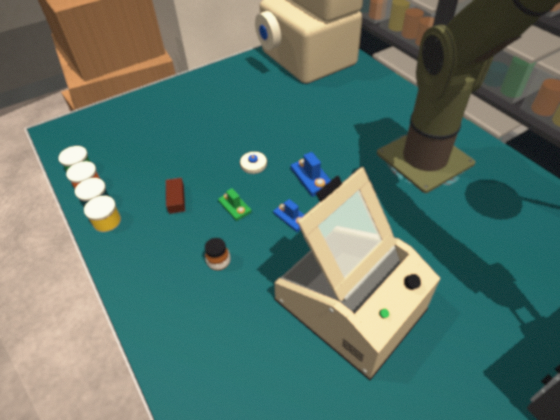

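The top view has image-up = +x and image-left = +y. The smaller blue carrier is at (288,242), the larger one at (322,292) is the decoy, and the machine is at (175,215) with its front facing -y. In the side view the small carrier is at (292,215), partly behind the open lid. Next I'll crop in to get accurate corners.

```bash
python3 - <<'E'
from h import *
a=load('top0');b=load('side0')
for s in(a,b): print(proj(s,[[0,0,0],[.1508,.606,.257],[.3,.0,0],[.5,.2,0]]))
c=a['pixels'][140:290,100:310,::-1]; cv2.imwrite('pics/ct.png',cv2.resize(c,None,fx=3.8,fy=3.8,interpolation=cv2.INTER_CUBIC))
c=b['pixels'][165:380,230:450,::-1]; cv2.imwrite('pics/cs.png',cv2.resize(c,None,fx=2.75,fy=2.75,interpolation=cv2.INTER_CUBIC))
for uv,z in (((288,242),.0),((322,292),0.),((285,158),.065),((376,252),.03)): print(ray(a,uv,z))
E
```

```text
[[269.253963   422.20366812]
 [-32.96985453 363.19006664]
 [272.2581472  298.83464819]
 [200.22706418 221.9512828 ]]
[[425.0451851  157.72091179]
 [661.03938748 283.72884988]
 [345.7218262  200.97061175]
 [332.29868971 290.94720187]]
[ 0.4508343  -0.03847908  0.        ]
[ 0.32071573 -0.12979603  0.        ]
[ 0.66463702 -0.02497008  0.065     ]
[ 0.42534083 -0.26702491  0.03      ]
```

View pics/ct.png

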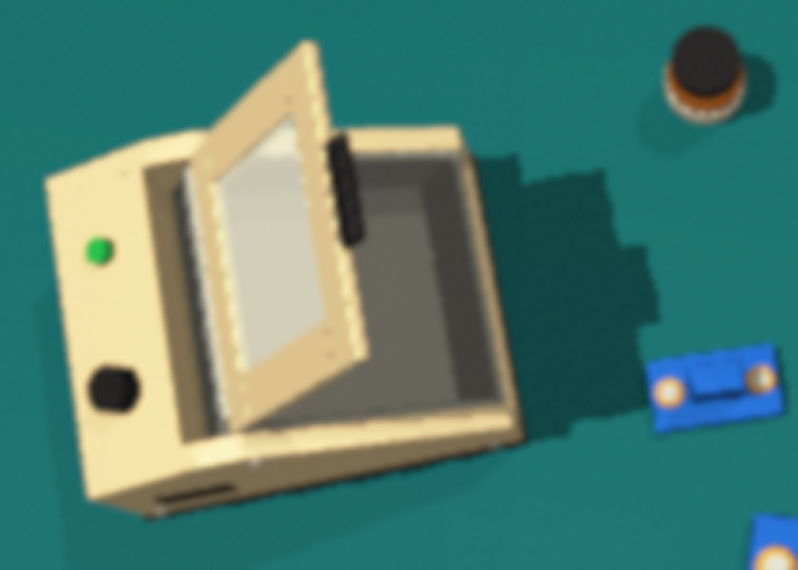

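View pics/cs.png

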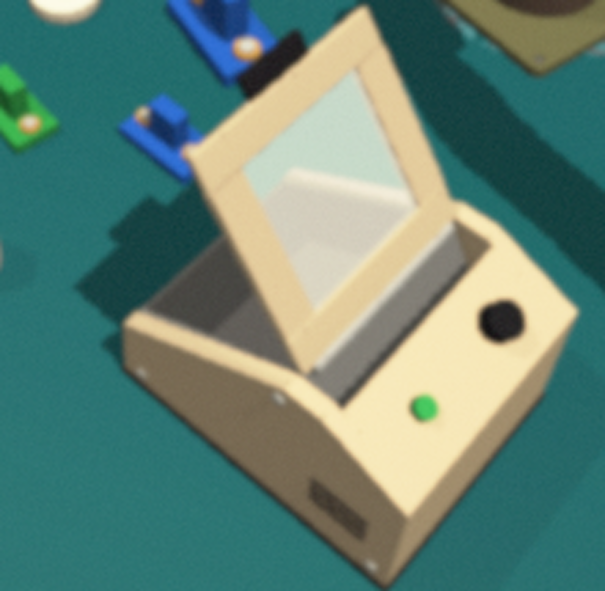

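Top crop: machine front rim corners are at (460,127) and (515,430), lid free corners at (303,42) and (358,360), and brass faces at (668,392) and (762,378). Side crop: bench corners are at (125,368), (385,585) and (545,395), and lid free corners at (190,155) and (365,8). I'll fit the poses from these.

```bash
cat > fit.py <<'E'
from h import *
from scipy.optimize import least_squares
X=np.array([np.cos(np.pi/6),0,.5]);Y=np.array([0,1.,0]);Z=np.array([-.5,0,np.cos(np.pi/6)])
H=np.array([.043,0,.166]); O=H-.09*X-.0705*Z
def lidp(p,a):
    xl=np.cos(a)*X-np.sin(a)*Z; zl=np.cos(a)*Z+np.sin(a)*X
    return H+p[0]*xl+p[1]*Y+p[2]*zl
def Mw(m,x,y,yaw):
    c,s=np.cos(yaw),np.sin(yaw); return np.array([x+c*m[0]-s*m[1],y+s*m[0]+c*m[1],m[2]])
E
cat > run1.py <<'E'
from fit import *
a=load('top0');b=load('side0')
T=lambda x,y:(a,100+x/3.8,140+y/3.8); S=lambda x,y:(b,230+x/2.75,165+y/2.75)
obs=[((-.115,-.105,.075),T(460,127)),((-.115,.105,.075),T(516,430)),((.15,.105,0),T(150,517)),
((-.115,-.105,0),S(125,368)),((-.115,-.105,.075),S(125,320)),((.15,-.105,0),S(385,587)),((.15,.105,0),S(545,397))]
lobs=[((-.18,-.09,.008),T(303,42)),((-.18,.09,.008),T(357,360)),((-.18,-.09,.008),S(188,153)),((-.18,.09,.008),S(365,6))]
def res(p):
    r=[]
    for m,(s,u,v) in obs: r+=list(proj(s,Mw(np.array(m),*p[:3]))[0]-(u,v))
    for m,(s,u,v) in lobs: r+=list(proj(s,Mw(lidp(m,p[3]),*p[:3]))[0]-(u,v))
    return np.array(r)
f=least_squares(res,[.5,.25,1.6,1.5],loss='soft_l1');print('machine',f.x,np.degrees(f.x[2:]));print(res(f.x).reshape(-1,2).round(1))
cob=[((-.032,0,.02),T(762,378)),((.032,0,.02),T(668,392)),((.045,-.025,.014),T(648,360)),((-.045,-.025,.014),T(775,345)),((-.045,.025,0),T(784,412)),((.045,.025,0),T(657,433)),((-.032,0,.02),S(143,115)),((0,0,.055),S(170,108))]
def rc(p): return np.concatenate([proj(s,Mw(np.array(m),*p))[0]-(u,v) for m,(s,u,v) in cob])
g=least_squares(rc,[.45,-.04,1.6],loss='soft_l1');print('carrier',g.x,np.degrees(g.x[2]));print(rc(g.x).reshape(-1,2).round(1))
E
python3 run1.py
```

```text
machine [0.48866556 0.23221957 1.7901072  1.45813934] [102.56558767  83.54523008]
[[-0.8 -0.4]
 [-1.4 -1.3]
 [-1.4 -1.1]
 [ 1.2 -0.6]
 [-0.2 -0.5]
 [ 0.5 -0.3]
 [-1.  -0.6]
 [ 0.9 -0.9]
 [ 0.4 -0.6]
 [ 0.8 -0.2]
 [ 0.8 -1. ]]
carrier [ 0.45053891 -0.03875597  1.74782724] 100.1431240967202
[[-0.2 -0.4]
 [ 0.5 -0.4]
 [-0.5 -0.1]
 [-0.5 -1.2]
 [-0.1  0.3]
 [ 0.  -0.1]
 [ 1.4 -1.9]
 [-0.2 -1.7]]
```

Both fits are consistent, with about 1 px residual. The lid is open about 83°, so it is nearly parallel to the chamber's z axis, and entry along that axis is clear. I'll raise the arm and arc over.

```bash
python3 -m jog '[{"rot":[0,0,0],"offset":[0,0,4],"jaw":100},{"rot":[0,0,0],"offset":[0,0,4],"jaw":100},{"rot":[0,0,0],"offset":[0,0,4],"jaw":100},{"rot":[0,0,0],"offset":[0,0,4],"jaw":100},{"rot":[0,0,-0.0576],"offset":[2.5,-2.6,0],"jaw":100},{"rot":[0,0,-0.0576],"offset":[2.5,-2.6,0],"jaw":100},{"rot":[0,0,-0.0576],"offset":[2.5,-2.6,0],"jaw":100},{"rot":[0,0,-0.0576],"offset":[2.5,-2.6,0],"jaw":100}]'
python3 -m jog '[{"rot":[0,0,-0.0576],"offset":[2.5,-2.6,0],"jaw":100},{"rot":[0,0,-0.0576],"offset":[2.5,-2.6,0],"jaw":100},{"rot":[0,0,-0.0576],"offset":[2.5,-2.6,0],"jaw":100},{"rot":[0,0,-0.0576],"offset":[2.5,-2.6,0],"jaw":100},{"rot":[0,0,-0.0576],"offset":[1.67,-3.33,0],"jaw":100},{"rot":[0,0,-0.0576],"offset":[1.67,-3.33,0],"jaw":100},{"rot":[0,0,-0.0576],"offset":[1.67,-3.33,0],"jaw":100},{"rot":[0,0,-0.0576],"offset":[1.67,-3.33,0],"jaw":100}]'
python3 -m jog '[{"rot":[0,0,-0.0576],"offset":[1.67,-3.33,0],"jaw":100},{"rot":[0,0,-0.0576],"offset":[1.67,-3.33,0],"jaw":100},{"rot":[0,0,-0.0576],"offset":[0,-4,0],"jaw":100},{"rot":[0,0,-0.0576],"offset":[0,-4,0],"jaw":100},{"rot":[0,0,-0.0576],"offset":[0,-4,0],"jaw":100},{"rot":[0,0,-0.0576],"offset":[0,-4,0],"jaw":100},{"rot":[0,0,-0.0576],"offset":[0,-4,0],"jaw":100},{"rot":[0,0,-0.0576],"offset":[0,-4,0],"jaw":100}]'
python3 - <<'E'
from h import *
s=bot.sense();print(s['tcp_pos'],s['tcp_rot'],s['q'])
R=s['tcp_rot'];a=np.radians(10.14);D=np.array([[np.sin(a),np.cos(a),0],[-np.cos(a),np.sin(a),0],[0,0,-1]])
print(cv2.Rodrigues(D@R.T)[0].ravel(),cv2.Rodrigues(np.diag([1,1,1])@D*1.)[0].ravel())
E
```

```text
time: 0.77
tcp_pos: [0.2516, 0.501, 0.4175]
tcp_rot: [[-0.889, 0.459, -0.0], [0.459, 0.889, -0.0], [-0.0, -0.0, -1.0]]
ft_force: [1.8, 0.2, 0.3]
finger_gap: 0.0879
grasp_force: 0.0
time: 1.43
tcp_pos: [0.4179, 0.2634, 0.4175]
tcp_rot: [[-0.592, 0.806, -0.001], [0.806, 0.592, -0.0], [0.0, -0.001, -1.0]]
ft_force: [0.7, -0.4, 0.2]
finger_gap: 0.0883
grasp_force: 0.0
time: 2.1
tcp_pos: [0.4503, -0.0431, 0.4176]
tcp_rot: [[-0.172, 0.985, -0.0], [0.985, 0.172, 0.0], [0.0, -0.0, -1.0]]
ft_force: [0.7, -0.3, 0.3]
finger_gap: 0.0882
grasp_force: 0.0
[ 0.45032952 -0.04305724  0.41763312] [[-1.71616231e-01  9.85163825e-01 -3.25963030e-04]
 [ 9.85163844e-01  1.71616304e-01  2.11470130e-04]
 [ 2.64273293e-04 -2.84835285e-04 -9.99999925e-01]] [-10.5955802   15.46166635  13.82539998 103.98692104  -4.18732417
  61.06297026  14.65950835]
[ 2.73060290e-01 -1.54688049e+00 -2.08063297e-04] [ 0.          0.         -2.53913602]
```

```bash
python3 -m jog '[{"rot":[0,0,0.0045],"offset":[0,0.43,-4],"jaw":60},{"rot":[0,0,0],"offset":[0,0,-4],"jaw":60},{"rot":[0,0,0],"offset":[0,0,-4],"jaw":60},{"rot":[0,0,0],"offset":[0,0,-4],"jaw":60},{"rot":[0,0,0],"offset":[0,0,-4],"jaw":60},{"rot":[0,0,0],"offset":[0,0,-4],"jaw":60},{"rot":[0,0,0],"offset":[0,0,-4],"jaw":60},{"rot":[0,0,0],"offset":[0,0,-2.8],"jaw":60}]'
python3 - <<'E'
from h import *
s=snap('side','side1');t=snap('top','top1')
c=s['pixels'][130:290,210:390,::-1]; d=t['pixels'][180:340,200:380,::-1]
cv2.imwrite('pics/c1.png',cv2.resize(np.hstack([c,d]),None,fx=2.2,fy=2.2,interpolation=cv2.INTER_CUBIC))
E
```

```text
time: 2.77
tcp_pos: [0.4499, -0.0368, 0.1069]
tcp_rot: [[-0.179, 0.984, -0.003], [0.984, 0.179, 0.0], [0.001, -0.003, -1.0]]
ft_force: [0.6, 0.5, -0.3]
finger_gap: 0.0532
grasp_force: 0.0
```

View pics/c1.png

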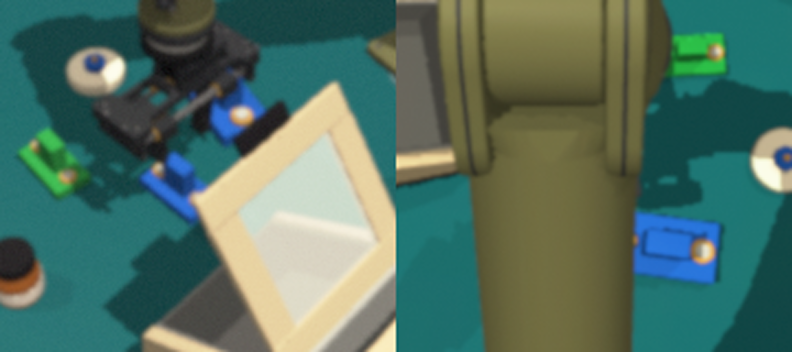

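Left half: the jaws straddle the small carrier's block, seen at (180,160), with the near finger at (150,140). Right half: the arm hides the carrier from above. I'll descend and grip.

```bash
python3 -m jog '[{"rot":[0,0,0],"offset":[0.05,-0.15,-3],"jaw":60},{"rot":[0,0,0],"offset":[0,0,-2.5],"jaw":60},{"rot":[0,0,0],"offset":[0,0,-1.1],"jaw":60},{"rot":[0,0,0],"offset":[0,0,0],"jaw":60},{"rot":[0,0,0],"offset":[0,0,0],"jaw":0},{"rot":[0,0,0],"offset":[0,0,0],"jaw":0},{"rot":[0,0,0],"offset":[0,0,0],"jaw":0},{"rot":[0,0,0],"offset":[0,0,0],"jaw":0}]'
python3 -m jog '[{"rot":[0,0,0],"offset":[0,0,0],"jaw":0},{"rot":[0,0,0],"offset":[0,0,0],"jaw":0}]'
```

```text
time: 3.53
tcp_pos: [0.4544, -0.0386, 0.0468]
tcp_rot: [[-0.179, 0.984, -0.002], [0.984, 0.179, 0.0], [0.001, -0.002, -1.0]]
ft_force: [-0.3, -0.6, 0.4]
finger_gap: 0.0282
grasp_force: 0.0
time: 3.7
tcp_pos: [0.4534, -0.0387, 0.0463]
tcp_rot: [[-0.178, 0.984, -0.004], [0.984, 0.178, 0.0], [0.001, -0.004, -1.0]]
ft_force: [-1.0, -0.7, 7.6]
finger_gap: 0.0195
grasp_force: 30.0
```

```bash
python3 -m jog '[{"rot":[0,0,0],"offset":[0,0,0],"jaw":0},{"rot":[0,0,0],"offset":[0,0,0],"jaw":0}]'; python3 -m jog '[{"rot":[0,0,0],"offset":[0,0,1],"jaw":0},{"rot":[0,0,0],"offset":[0,0,2],"jaw":0},{"rot":[0,0,0],"offset":[0,0,2],"jaw":0},{"rot":[0,0,0],"offset":[0,0,0],"jaw":0},{"rot":[0,0,0],"offset":[0,0,0],"jaw":0}]'
python3 - <<'E'
from h import *
s=snap('side','side2')
c=s['pixels'][100:290,180:390,::-1]
cv2.imwrite('pics/c2.png',cv2.resize(c,None,fx=3,fy=3,interpolation=cv2.INTER_CUBIC))
E
```

```text
time: 3.87
tcp_pos: [0.4534, -0.0387, 0.0463]
tcp_rot: [[-0.178, 0.984, -0.004], [0.984, 0.178, 0.0], [0.001, -0.004, -1.0]]
ft_force: [-1.0, -0.4, 7.5]
finger_gap: 0.0196
grasp_force: 30.0
time: 4.28
tcp_pos: [0.4546, -0.0386, 0.0964]
tcp_rot: [[-0.179, 0.984, -0.002], [0.984, 0.179, 0.0], [0.0, -0.002, -1.0]]
ft_force: [-0.4, -0.3, -3.9]
finger_gap: 0.0195
grasp_force: 30.0
```

View pics/c2.png

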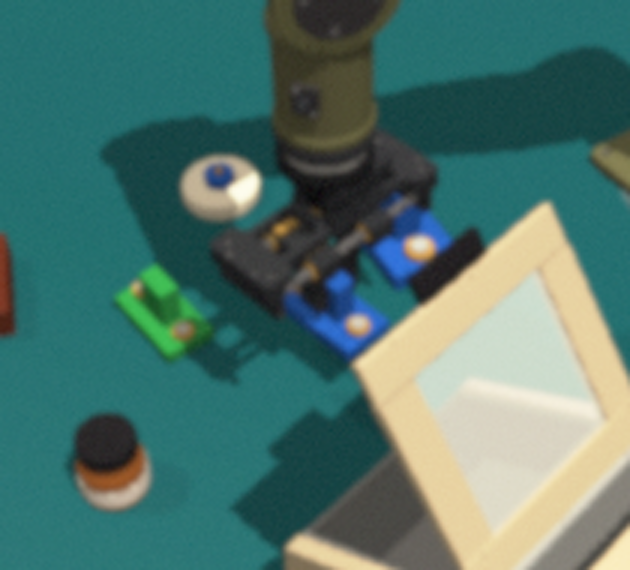

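The carrier is held, lifted about 5 cm and level; the near brass face is at (357,323) in the crop. Next I'll compute the in-hand offset and the target poses.

```bash
cat > plan.py <<'E'
from fit import *
import sys
M=[.4887,.2322,1.7901]; A=1.458
Rm=np.array([Mw(e,0,0,M[2]) for e in np.eye(3)]).T
C=lambda p: Mw(O+p[0]*X+p[1]*Y+p[2]*Z,*M)
zc=Rm@Z; yc=Rm@Y
D=np.column_stack([np.cross(-yc,-zc),-yc,-zc])
def go(p):
    s=bot.sense(); print('d cm',((C(p)-s['tcp_pos'])*100).round(2),'rot',cv2.Rodrigues(D@s['tcp_rot'].T)[0].ravel().round(4),'chamber xyz now',
      (np.array([Rm@X,yc,zc])@(s['tcp_pos']-Mw(O,*M))*1000).round(1))
E
python3 - <<'E'
from plan import *
s=bot.sense();b=load('side2')
r=ray(b,(180+357/3,100+323/3),.0964-.0463+.02); d=s['tcp_rot'].T@(r-s['tcp_pos']); print('brass in tool',d*1000)
print('tool x in chamber',D.T@(Rm@X))
for p in ([-.02,0,.006+.0463],[-.02,0,.2],[-.02,0,.3]): print(p,C(p)); go(p)
print(D[:,2],s['q'])
E
```

```text
brass in tool [35.14011637  4.80989352 25.64417945]
tool x in chamber [ 1.00000000e+00 -1.75501594e-17  0.00000000e+00]
[-0.02, 0, 0.0523] [0.49809007 0.19007099 0.09523834]
d cm [ 4.4  22.86 -0.05] rot [0.5129 0.1006 0.0377] chamber xyz now [-204.7   92.7  159.5]
[-0.02, 0, 0.2] [0.51415614 0.11798976 0.22315029]
d cm [ 6.01 15.65 12.74] rot [0.5129 0.1006 0.0377] chamber xyz now [-204.7   92.7  159.5]
[-0.02, 0, 0.3] [0.52503364 0.0691873  0.30975283]
d cm [ 7.1  10.77 21.4 ] rot [0.5129 0.1006 0.0377] chamber xyz now [-204.7   92.7  159.5]
[-0.10877501  0.48802459 -0.8660254 ] [ -3.24156877  45.48174638   3.75500987 125.80815299 -16.85322601
   9.35580256  26.34802772]
```

```bash
python3 -m jog '[{"rot":[0,0,0],"offset":[0,0,4],"jaw":0},{"rot":[0,0,0],"offset":[0,0,4],"jaw":0},{"rot":[0.064,0.0126,0.0047],"offset":[1.2,1.8,2.2],"jaw":0},{"rot":[0.064,0.0126,0.0047],"offset":[1.2,1.8,2.2],"jaw":0},{"rot":[0.064,0.0126,0.0047],"offset":[1.2,1.8,2.2],"jaw":0},{"rot":[0.064,0.0126,0.0047],"offset":[1.2,1.8,2.2],"jaw":0},{"rot":[0.064,0.0126,0.0047],"offset":[1.2,1.8,2.2],"jaw":0},{"rot":[0.064,0.0126,0.0047],"offset":[1.2,1.8,2.2],"jaw":0}]'
python3 -m jog '[{"rot":[0.064,0.0126,0.0047],"offset":[0,0,0],"jaw":0},{"rot":[0.064,0.0126,0.0047],"offset":[0,0,0],"jaw":0},{"rot":[0,0,0],"offset":[0,0,0],"jaw":0}]'
python3 - <<'E'
from plan import *
go([-.02,0,.2]);print(bot.sense()['q'])
E
```

```text
time: 5.0
tcp_pos: [0.5257, 0.0697, 0.3076]
tcp_rot: [[-0.19, 0.978, -0.086], [0.903, 0.208, 0.376], [0.385, -0.006, -0.923]]
ft_force: [0.9, -0.3, -3.3]
finger_gap: 0.0201
grasp_force: 30.0
time: 5.25
tcp_pos: [0.5258, 0.0661, 0.3049]
tcp_rot: [[-0.182, 0.977, -0.111], [0.847, 0.213, 0.487], [0.499, -0.005, -0.866]]
ft_force: [0.5, -1.5, -3.5]
finger_gap: 0.0196
grasp_force: 30.0
d cm [-1.16  5.19 -8.18] rot [ 0.0018 -0.0052  0.0044] chamber xyz now [-2.520e+01 -1.000e-01  2.974e+02]
[  7.07799999  34.35669846  -5.42371152  99.84077235 -30.67719866
  58.39198635  33.82262441]
```

```bash
python3 -m jog '[{"rot":[0,0,0],"offset":[-0.23,1.04,-1.64],"jaw":0},{"rot":[0,0,0],"offset":[-0.23,1.04,-1.64],"jaw":0},{"rot":[0,0,0],"offset":[-0.23,1.04,-1.64],"jaw":0},{"rot":[0,0,0],"offset":[-0.23,1.04,-1.64],"jaw":0},{"rot":[0,0,0],"offset":[-0.24,1.03,-1.62],"jaw":0},{"rot":[0,0,0],"offset":[0,0,0],"jaw":0},{"rot":[0,0,0],"offset":[0,0,0],"jaw":0}]'
python3 - <<'E'
from plan import *
go([-.02,0,.11]); s=snap('side','side3');t=snap('top','top3')
c=s['pixels'][130:390,220:450,::-1]; d=t['pixels'][120:300,100:259,::-1]
d=cv2.resize(d,(230,260),interpolation=cv2.INTER_CUBIC)
cv2.imwrite('pics/c3.png',cv2.resize(np.hstack([c,d]),None,fx=1.7,fy=1.7,interpolation=cv2.INTER_CUBIC))
E
```

```text
time: 5.83
tcp_pos: [0.5131, 0.1216, 0.2248]
tcp_rot: [[-0.188, 0.976, -0.113], [0.846, 0.219, 0.486], [0.499, -0.005, -0.866]]
ft_force: [-0.0, -1.0, -1.6]
finger_gap: 0.0197
grasp_force: 30.0
d cm [-0.87  4.03 -7.96] rot [ 0.0019 -0.0043 -0.0015] chamber xyz now [-15.9   0.3 199.5]
```

View pics/c3.png

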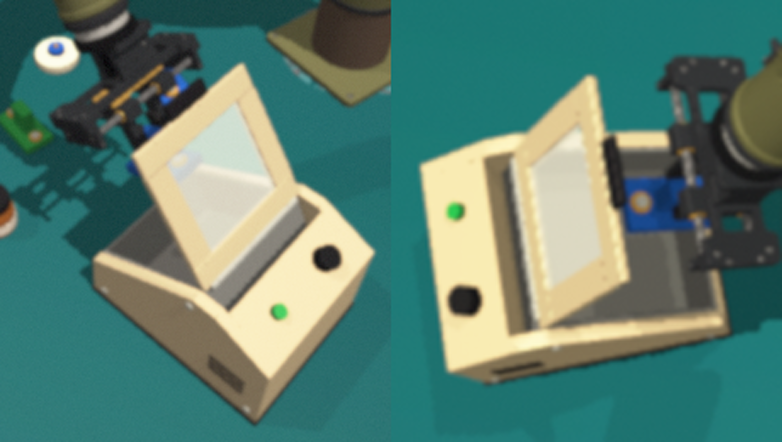

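Left: the carrier hangs in front of the lid at (160,150). Right: the carrier at (660,205) is clear of the tab at (612,170) and over the mouth. I'll lower it along the chamber axis.

```bash
python3 -m jog '[{"rot":[0,0,0],"offset":[-0.17,0.8,-1.6],"jaw":0},{"rot":[0,0,0],"offset":[-0.17,0.8,-1.6],"jaw":0},{"rot":[0,-0.004,0],"offset":[-0.17,0.8,-1.6],"jaw":0},{"rot":[0,0,0],"offset":[-0.17,0.8,-1.6],"jaw":0},{"rot":[0,0,0],"offset":[-0.17,0.8,-1.55],"jaw":0},{"rot":[0,0,0],"offset":[0,0,0],"jaw":0},{"rot":[0,0,0],"offset":[0,0,0],"jaw":0}]'
python3 - <<'E'
from plan import *
go([-.02,0,.06])
E
```

```text
time: 6.52
tcp_pos: [0.5063, 0.1607, 0.1466]
tcp_rot: [[-0.189, 0.976, -0.106], [0.846, 0.217, 0.487], [0.498, 0.003, -0.867]]
ft_force: [-0.1, 0.2, -2.8]
finger_gap: 0.0199
grasp_force: 30.0
d cm [-0.74  2.56 -4.47] rot [0.0013 0.0032 0.0007] chamber xyz now [-20.7  -1.6 112. ]
```

```bash
python3 -m jog '[{"rot":[0,0,0],"offset":[-0.15,0.52,-0.9],"jaw":0},{"rot":[0,0,0],"offset":[-0.15,0.51,-0.9],"jaw":0},{"rot":[0,0,0],"offset":[-0.15,0.51,-0.9],"jaw":0},{"rot":[0,0,0],"offset":[-0.15,0.51,-0.9],"jaw":0},{"rot":[0,0,0],"offset":[-0.14,0.51,-0.87],"jaw":0},{"rot":[0,0,0],"offset":[0,0,0],"jaw":0},{"rot":[0,0,0],"offset":[0,0,0],"jaw":0}]'
python3 -m jog '[{"rot":[0,0,0],"offset":[-0.02,0.1,-0.17],"jaw":0},{"rot":[0,0,0],"offset":[0,0,0],"jaw":0},{"rot":[0,0,0],"offset":[0,0,0],"jaw":0}]'
python3 - <<'E'
from plan import *
go([-.02,0,.0523])
E
```

```text
time: 7.1
tcp_pos: [0.4995, 0.1861, 0.1024]
tcp_rot: [[-0.19, 0.976, -0.104], [0.846, 0.216, 0.487], [0.498, 0.004, -0.867]]
ft_force: [0.7, -0.1, -3.6]
finger_gap: 0.0198
grasp_force: 30.0
time: 7.35
tcp_pos: [0.4988, 0.1875, 0.1004]
tcp_rot: [[-0.19, 0.976, -0.105], [0.846, 0.217, 0.487], [0.498, 0.004, -0.867]]
ft_force: [0.0, -0.6, -3.2]
finger_gap: 0.0197
grasp_force: 30.0
d cm [-0.07  0.26 -0.52] rot [0.0012 0.0042 0.0005] chamber xyz now [-19.7  -0.1  58.2]
```

Still free of contact, and about 6 mm to go by estimate. I'll feel for the floor in 1.5 mm steps.

```bash
for i in 1; do :; done
python3 -m jog '[{"rot":[0,0,0],"offset":[-0.02,0.07,-0.13],"jaw":0},{"rot":[0,0,0],"offset":[0,0,0],"jaw":0},{"rot":[0,0,0],"offset":[0,0,0],"jaw":0}]' | grep -E "pos|ft_f"
python3 -m jog '[{"rot":[0,0,0],"offset":[-0.02,0.07,-0.13],"jaw":0},{"rot":[0,0,0],"offset":[0,0,0],"jaw":0},{"rot":[0,0,0],"offset":[0,0,0],"jaw":0}]'| grep -E "pos|ft_f"
python3 -m jog '[{"rot":[0,0,0],"offset":[-0.02,0.07,-0.13],"jaw":0},{"rot":[0,0,0],"offset":[0,0,0],"jaw":0},{"rot":[0,0,0],"offset":[0,0,0],"jaw":0}]'| grep -E "pos|ft_f"
```

```text
tcp_pos: [0.498, 0.1885, 0.0986]
ft_force: [-0.1, 0.3, -2.7]
tcp_pos: [0.4976, 0.1893, 0.0972]
ft_force: [-0.6, -0.5, -3.3]
tcp_pos: [0.4979, 0.1897, 0.0962]
ft_force: [2.0, -2.2, 1.5]
```

```bash

python3 -m jog '[{"rot":[0,0,0],"offset":[-0.01,0.04,-0.07],"jaw":0},{"rot":[0,0,0],"offset":[0,0,0],"jaw":0},{"rot":[0,0,0],"offset":[0,0,0],"jaw":0}]' | grep -E "pos|ft_f"
python3 - <<'E'
from plan import *
go([-.02,0,.0523]); print(bot.sense()['ft_torque'])
E
```

```text
tcp_pos: [0.4979, 0.1898, 0.0961]
ft_force: [0.0, -6.0, 8.5]
d cm [ 0.02  0.03 -0.09] rot [0.0009 0.0039 0.0006] chamber xyz now [-19.8   0.2  53.2]
[-0.67897423  0.3762583   0.25254035]
```

The carrier is seated with about 10 N on it. I'll lift it slightly and set it down nearer the lower wall, so that any slide after release stays tiny.

```bash

python3 -m jog '[{"rot":[0,0,0],"offset":[0.06,-0.25,0.44],"jaw":0},{"rot":[0,0,0],"offset":[0.13,-0.59,-0.35],"jaw":0},{"rot":[0,0,0],"offset":[0.13,-0.59,-0.35],"jaw":0},{"rot":[0,0,0],"offset":[0,0,0],"jaw":0},{"rot":[0,0,0],"offset":[0,0,0],"jaw":0}]' | grep -E "pos|ft_f"
python3 -m jog '[{"rot":[0,0,0],"offset":[-0.02,0.1,-0.17],"jaw":0},{"rot":[0,0,0],"offset":[0,0,0],"jaw":0},{"rot":[0,0,0],"offset":[0,0,0],"jaw":0}]' | grep -E "pos|ft_f"
python3 - <<'E'
from plan import *
go([-.034,0,.0532])
E
```

```text
tcp_pos: [0.5006, 0.1752, 0.0919]
ft_force: [-0.4, 0.6, -2.7]
tcp_pos: [0.5001, 0.1775, 0.0909]
ft_force: [0.7, 0.8, -2.9]
d cm [ 0.07  0.02 -0.18] rot [ 0.0005  0.0023 -0.0008] chamber xyz now [-33.2   0.7  54.8]
```

```bash

python3 -m jog '[{"rot":[0,0,0],"offset":[0,0.04,-0.08],"jaw":0},{"rot":[0,0,0],"offset":[0,0,0],"jaw":0},{"rot":[0,0,0],"offset":[0,0,0],"jaw":0}]' | grep -E "pos|ft_f"
python3 -m jog '[{"rot":[0,0,0],"offset":[0,0.04,-0.08],"jaw":0},{"rot":[0,0,0],"offset":[0,0,0],"jaw":0},{"rot":[0,0,0],"offset":[0,0,0],"jaw":0}]' | grep -E "pos|ft_f"
python3 - <<'E'
from plan import *
go([-.034,0,.0532])
E
```

```text
tcp_pos: [0.5004, 0.1776, 0.0902]
ft_force: [-0.6, 0.0, -2.5]
tcp_pos: [0.5005, 0.1779, 0.0894]
ft_force: [-0.2, 0.0, -2.7]
d cm [ 0.03 -0.01 -0.04] rot [ 0.001   0.003  -0.0001] chamber xyz now [-33.7   0.3  53.5]
```

```bash

python3 -m jog '[{"rot":[0,0,0],"offset":[0,0.05,-0.08],"jaw":0},{"rot":[0,0,0],"offset":[0,0,0],"jaw":0},{"rot":[0,0,0],"offset":[0,0,0],"jaw":0}]' | grep -E "pos|ft_f"
python3 -m jog '[{"rot":[0,0,0],"offset":[0,0.03,-0.06],"jaw":0},{"rot":[0,0,0],"offset":[0,0,0],"jaw":0},{"rot":[0,0,0],"offset":[0,0,0],"jaw":0}]' | grep -E "pos|ft_f"
python3 - <<'E'
from plan import *
go([-.034,0,.0532])
E
```

```text
tcp_pos: [0.5006, 0.1779, 0.0891]
ft_force: [0.5, -4.9, 5.7]
tcp_pos: [0.5006, 0.178, 0.0891]
ft_force: [-1.9, -6.2, 12.2]
d cm [ 0.02 -0.02 -0.  ] rot [0.0007 0.0035 0.0004] chamber xyz now [-33.8   0.2  53.1]
```

```bash

python3 -m jog '[{"rot":[0,0,0],"offset":[0,0,0],"jaw":50},{"rot":[0,0,0],"offset":[0,0,0],"jaw":50},{"rot":[0,0,0],"offset":[0,0,0],"jaw":50},{"rot":[0,0,0],"offset":[0,0,0],"jaw":50},{"rot":[0,0,0],"offset":[0,0,0],"jaw":50},{"rot":[0,0,0],"offset":[0,0,0],"jaw":50},{"rot":[0,0,0],"offset":[0,0,0],"jaw":50}]'
python3 -m jog '[{"rot":[0,0,0],"offset":[0.11,-0.49,0.87],"jaw":50},{"rot":[0,0,0],"offset":[0.22,-0.98,1.73],"jaw":50},{"rot":[0,0,0],"offset":[0.33,-1.46,2.6],"jaw":50},{"rot":[0,0,0],"offset":[0.33,-1.46,2.6],"jaw":50},{"rot":[0,0,0],"offset":[0.33,-1.46,2.6],"jaw":50},{"rot":[0,0,0],"offset":[0.33,-1.46,2.6],"jaw":50},{"rot":[0,0,0],"offset":[0.44,-1.96,3.4],"jaw":50},{"rot":[0,0,0],"offset":[0.44,-1.96,3.4],"jaw":50}]'
python3 -m jog '[{"rot":[0,0,0],"offset":[0.33,-1.96,3.4],"jaw":0},{"rot":[0,0,0],"offset":[0.33,-1.96,3.4],"jaw":0},{"rot":[0,0,0],"offset":[0,0,0],"jaw":0}]'
python3 - <<'E'
from plan import *
go([-.02,0,.3]);print(bot.sense()['q'])
s=snap('side','side4');t=snap('top','top4')
c=s['pixels'][130:390,220:450,::-1]; d=t['pixels'][120:300,100:259,::-1]
d=cv2.resize(d,(230,260),interpolation=cv2.INTER_CUBIC)
cv2.imwrite('pics/c4.png',cv2.resize(np.hstack([c,d]),None,fx=1.7,fy=1.7,interpolation=cv2.INTER_CUBIC))
E
```

```text
time: 10.6
tcp_pos: [0.5004, 0.1788, 0.0879]
tcp_rot: [[-0.19, 0.976, -0.107], [0.846, 0.218, 0.487], [0.499, 0.002, -0.867]]
ft_force: [0.3, 0.3, -0.6]
finger_gap: 0.0441
grasp_force: 0.0
time: 11.27
tcp_pos: [0.5249, 0.0654, 0.288]
tcp_rot: [[-0.19, 0.976, -0.108], [0.846, 0.218, 0.487], [0.498, 0.001, -0.867]]
ft_force: [1.2, 0.3, 0.3]
finger_gap: 0.0438
grasp_force: 0.0
time: 11.52
tcp_pos: [0.5358, 0.0218, 0.3602]
tcp_rot: [[-0.19, 0.977, -0.092], [0.85, 0.211, 0.483], [0.492, 0.014, -0.871]]
ft_force: [0.5, 0.3, -0.2]
finger_gap: 0.0261
grasp_force: 0.0
d cm [-1.08  4.74 -5.05] rot [0.0061 0.0154 0.0072] chamber xyz now [-3.69e+01 -2.00e-01  3.68e+02]
[ 10.14707474  31.56846896  -3.434377    93.62263672 -28.51375623
  67.34895933  33.52055289]
```

View pics/c4.png

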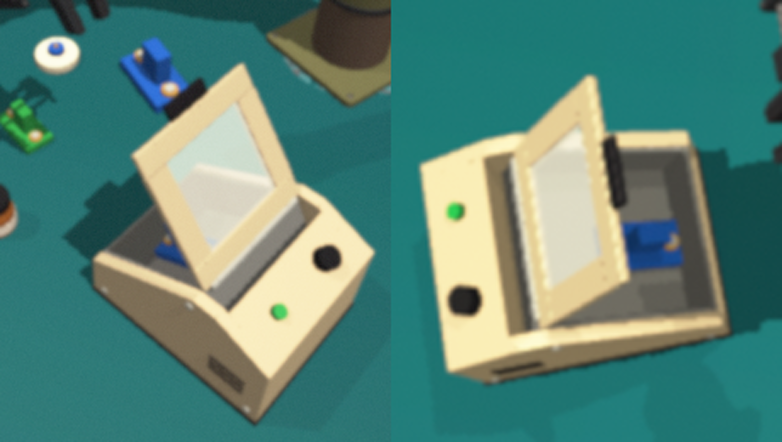

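The side and top crops show the carrier flat on the chamber floor at (650,245) in the right half, released. The decoys and the lid haven't moved. Next I'll work out the lid-closing path, pushing on the outer face with shut fingertips and the tool vertical.

```bash
cat >> plan.py <<'E'
V=np.column_stack([np.cross(-yc,[0,0,-1.]),-yc,[0,0,-1.]])
def wp(a,extra=0,r=.165):
    zl=np.cos(a)*Z+np.sin(a)*X
    return Mw(lidp((-r,0,.008+.009*abs(zl[0])+extra),a),*M)+[0,0,.019]
E
python3 - <<'E'
from plan import *
s=bot.sense();p=s['tcp_pos'];print('rot to vertical',cv2.Rodrigues(V@s['tcp_rot'].T)[0].ravel().round(4))
w=wp(A,.02);print('above',w);print('d',(w-p)*100)
prev=w
for a in np.linspace(A,0,13):
    q=wp(a);print(round(a,3),q.round(4),((q-prev)*100).round(2));prev=q
E
```

```text
rot to vertical [-5.090e-01 -1.076e-01  4.000e-04]
above [0.49451281 0.20612052 0.33864222]
d [-3.81899083 18.00907222 -1.67819537]
1.458 [0.498  0.1904 0.3268] [ 0.35 -1.57 -1.19]
1.336 [0.5017 0.1738 0.3148] [ 0.37 -1.66 -1.19]
1.215 [0.5051 0.1587 0.3008] [ 0.34 -1.51 -1.4 ]
1.094 [0.5081 0.1453 0.2848] [ 0.3  -1.33 -1.59]
0.972 [0.5106 0.1341 0.2673] [ 0.25 -1.13 -1.76]
0.85 [0.5126 0.1251 0.2483] [ 0.2 -0.9 -1.9]
0.729 [0.5141 0.1185 0.2283] [ 0.15 -0.66 -2.  ]
0.607 [0.515  0.1144 0.2076] [ 0.09 -0.41 -2.07]
0.486 [0.5153 0.1129 0.1871] [ 0.03 -0.15 -2.04]
0.365 [0.5151 0.1137 0.1682] [-0.02  0.08 -1.9 ]
0.243 [0.5145 0.1166 0.1494] [-0.06  0.29 -1.88]
0.121 [0.5134 0.1216 0.131 ] [-0.11  0.5  -1.84]
0.0 [0.5118 0.1286 0.1133] [-0.16  0.7  -1.77]
```

```bash

python3 -m jog '[{"rot":[-0.0636,-0.0134,0],"offset":[0,0,2],"jaw":0},{"rot":[-0.0636,-0.0134,0],"offset":[0,0,2],"jaw":0},{"rot":[-0.0636,-0.0134,0],"offset":[0,0,2],"jaw":0},{"rot":[-0.0636,-0.0134,0],"offset":[0,0,2],"jaw":0},{"rot":[-0.0636,-0.0134,0],"offset":[0,0,0],"jaw":0},{"rot":[-0.0636,-0.0134,0],"offset":[0,0,0],"jaw":0},{"rot":[-0.0636,-0.0134,0],"offset":[0,0,0],"jaw":0},{"rot":[-0.0636,-0.0134,0],"offset":[0,0,0],"jaw":0}]'
python3 -m jog '[{"rot":[0,0,0],"offset":[-0.7,3.5,0],"jaw":0},{"rot":[0,0,0],"offset":[-0.7,3.5,0],"jaw":0},{"rot":[0,0,0],"offset":[-0.8,3.5,0],"jaw":0},{"rot":[0,0,0],"offset":[-0.8,3.5,0],"jaw":0},{"rot":[0,0,0],"offset":[-0.8,3.5,0],"jaw":0},{"rot":[0,0,0],"offset":[0,1.2,0],"jaw":0},{"rot":[0,0,0],"offset":[0,0,0],"jaw":0}]'
python3 - <<'E'
from plan import *
s=bot.sense();p=s['tcp_pos'];print('rot',cv2.Rodrigues(V@s['tcp_rot'].T)[0].ravel().round(4),(wp(A,.02)-p)*100)
E
```

```text
time: 12.28
tcp_pos: [0.5311, 0.0282, 0.4327]
tcp_rot: [[-0.22, 0.976, -0.007], [0.976, 0.22, -0.002], [-0.0, -0.007, -1.0]]
ft_force: [-0.1, -0.8, -0.8]
finger_gap: 0.0004
grasp_force: 0.0
time: 12.87
tcp_pos: [0.4919, 0.2189, 0.4322]
tcp_rot: [[-0.226, 0.974, -0.008], [0.974, 0.226, 0.002], [0.004, -0.008, -1.0]]
ft_force: [0.2, -0.9, -0.9]
finger_gap: -0.0
grasp_force: 0.0
rot [-0.002  -0.0082 -0.0091] [ 0.25883506 -1.27827505 -9.35410206]
```

```bash

python3 -m jog '[{"rot":[0,0,0],"offset":[0,0,-3],"jaw":0},{"rot":[0,0,0],"offset":[0,0,-3],"jaw":0},{"rot":[0,0,0],"offset":[0,0,-3.3],"jaw":0},{"rot":[0,0,0],"offset":[0.26,-1.2,0],"jaw":0},{"rot":[0,0,0],"offset":[0.35,-1.57,-1.2],"jaw":0},{"rot":[0,0,0],"offset":[0,0,0],"jaw":0}]'
python3 -m jog '[{"rot":[0,0,0],"offset":[0.18,-0.83,-0.6],"jaw":0},{"rot":[0,0,0],"offset":[0.18,-0.83,-0.6],"jaw":0},{"rot":[0,0,0],"offset":[0.17,-0.75,-0.7],"jaw":0},{"rot":[0,0,0],"offset":[0.17,-0.76,-0.7],"jaw":0},{"rot":[0,0,0],"offset":[0.15,-0.67,-0.8],"jaw":0},{"rot":[0,0,0],"offset":[0.15,-0.66,-0.8],"jaw":0}]'
```

```text
time: 13.37
tcp_pos: [0.5007, 0.1807, 0.3281]
tcp_rot: [[-0.211, 0.977, -0.007], [0.977, 0.211, -0.004], [-0.002, -0.007, -1.0]]
ft_force: [0.1, -0.2, 0.1]
finger_gap: 0.0001
grasp_force: 0.0
time: 13.87
tcp_pos: [0.5108, 0.1409, 0.2864]
tcp_rot: [[-0.217, 0.976, -0.003], [0.976, 0.217, 0.001], [0.002, -0.003, -1.0]]
ft_force: [-0.2, 0.9, 0.9]
finger_gap: 0.0006
grasp_force: 0.5
```

```bash

python3 -m jog '[{"rot":[0,0,0],"offset":[0.12,-0.45,-0.9],"jaw":0},{"rot":[0,0,0],"offset":[0.13,-0.46,-0.9],"jaw":0},{"rot":[0,0,0],"offset":[0.1,-0.45,-0.95],"jaw":0},{"rot":[0,0,0],"offset":[0.1,-0.45,-0.95],"jaw":0},{"rot":[0,0,0],"offset":[0.07,-0.33,-1],"jaw":0},{"rot":[0,0,0],"offset":[0.07,-0.33,-1],"jaw":0},{"rot":[0,0,0],"offset":[0.05,-0.2,-1.03],"jaw":0},{"rot":[0,0,0],"offset":[0.05,-0.2,-1.03],"jaw":0}]'
python3 -m jog '[{"rot":[0,0,0],"offset":[0.01,-0.07,-1.02],"jaw":0},{"rot":[0,0,0],"offset":[0.02,-0.07,-1.02],"jaw":0},{"rot":[0,0,0],"offset":[-0.01,0.04,-0.95],"jaw":0},{"rot":[0,0,0],"offset":[-0.01,0.04,-0.95],"jaw":0},{"rot":[0,0,0],"offset":[0,0,0],"jaw":0}]'
python3 - <<'E'
from plan import *
s=bot.sense();p=s['tcp_pos'];print((wp(.12)-p)*100,(wp(0)-p)*100)
s=snap('side','side5');t=snap('top','top5')
c=s['pixels'][130:390,220:450,::-1]; d=t['pixels'][120:300,100:259,::-1]
d=cv2.resize(d,(230,260),interpolation=cv2.INTER_CUBIC)
cv2.imwrite('pics/c5.png',cv2.resize(np.hstack([c,d]),None,fx=1.7,fy=1.7,interpolation=cv2.INTER_CUBIC))
E
```

```text
time: 14.53
tcp_pos: [0.5174, 0.1124, 0.2083]
tcp_rot: [[-0.217, 0.976, -0.004], [0.976, 0.217, 0.001], [0.002, -0.004, -1.0]]
ft_force: [0.0, 0.4, 0.1]
finger_gap: 0.0003
grasp_force: 0.4
time: 14.95
tcp_pos: [0.5162, 0.1121, 0.168]
tcp_rot: [[-0.218, 0.976, -0.007], [0.976, 0.218, 0.001], [0.002, -0.007, -1.0]]
ft_force: [0.7, 0.2, 0.6]
finger_gap: 0.0003
grasp_force: 0.0
[-0.29032085  0.94957534 -3.71588743] [-0.44540426  1.64536489 -5.46408365]
```

View pics/c5.png

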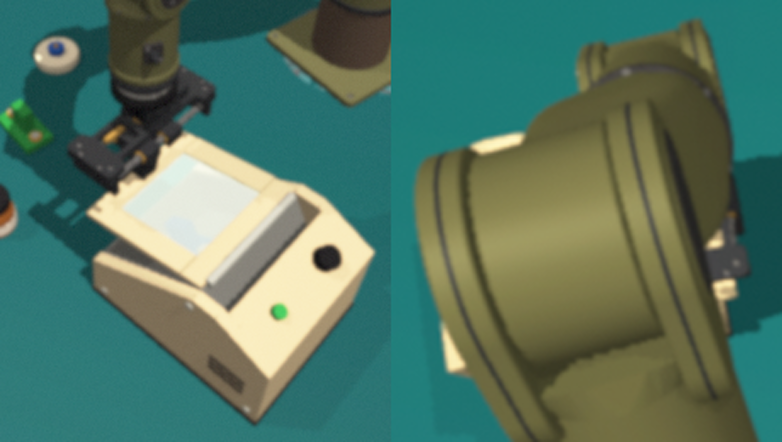

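Left: the lid has followed the fingers and is roughly 0.4 rad from shut, with free corners near (95,212) and (185,140). I'll keep pushing down.

```bash

python3 -m jog '[{"rot":[0,0,0],"offset":[-0.05,0.15,-0.9],"jaw":0},{"rot":[0,0,0],"offset":[-0.05,0.2,-0.9],"jaw":0},{"rot":[0,0,0],"offset":[-0.08,0.3,-0.9],"jaw":0},{"rot":[0,0,0],"offset":[-0.1,0.3,-0.9],"jaw":0},{"rot":[0,0,0],"offset":[0,0,0],"jaw":0}]' | grep -E 'pos|ft_f'
python3 -m jog '[{"rot":[0,0,0],"offset":[-0.08,0.35,-0.6],"jaw":0},{"rot":[0,0,0],"offset":[-0.05,0.25,-0.5],"jaw":0},{"rot":[0,0,0],"offset":[0,0,0],"jaw":0}]'| grep -E 'pos|ft_f'
python3 -m jog '[{"rot":[0,0,0],"offset":[0,0.1,-0.25],"jaw":0},{"rot":[0,0,0],"offset":[0,0,0],"jaw":0}]'| grep -E 'pos|ft_f'
```

```text
tcp_pos: [0.5132, 0.1226, 0.132]
ft_force: [-0.1, -0.1, 0.5]
tcp_pos: [0.5127, 0.1284, 0.122]
ft_force: [0.7, -0.1, -0.2]
tcp_pos: [0.5132, 0.129, 0.1202]
ft_force: [0.3, 0.8, 0.2]
```

```bash

python3 -m jog '[{"rot":[0,0,0],"offset":[0,0,-0.25],"jaw":0},{"rot":[0,0,0],"offset":[0,0,0],"jaw":0}]'| grep -E 'pos|ft_f'
python3 -m jog '[{"rot":[0,0,0],"offset":[0,0,-0.25],"jaw":0},{"rot":[0,0,0],"offset":[0,0,0],"jaw":0}]'| grep -E 'pos|ft_f'
python3 -m jog '[{"rot":[0,0,0],"offset":[0,0,-0.2],"jaw":0},{"rot":[0,0,0],"offset":[0,0,0],"jaw":0}]'| grep -E 'pos|ft_f'
```

```text
tcp_pos: [0.5136, 0.1288, 0.1179]
ft_force: [0.0, 0.3, -0.2]
tcp_pos: [0.5136, 0.1287, 0.1153]
ft_force: [1.1, 0.9, 1.2]
tcp_pos: [0.5137, 0.1287, 0.1142]
ft_force: [-1.0, 0.1, 8.7]
```

Contact came at the expected shut height (0.114 m). One more press to confirm that it is a hard stop.

```bash

python3 -m jog '[{"rot":[0,0,0],"offset":[0,0,-0.15],"jaw":0},{"rot":[0,0,0],"offset":[0,0,0],"jaw":0},{"rot":[0,0,0],"offset":[0,0,0],"jaw":0}]'| grep -E 'pos|ft_f'
python3 -m jog '[{"rot":[0,0,0],"offset":[0,0,2],"jaw":0},{"rot":[0,0,0],"offset":[0,-1,4],"jaw":0},{"rot":[0,0,0],"offset":[0,-3,3],"jaw":0},{"rot":[0,0,0],"offset":[0,-4,2],"jaw":0},{"rot":[0,0,0],"offset":[0,-4,1],"jaw":0},{"rot":[0,0,0],"offset":[0,-4,0],"jaw":0},{"rot":[0,0,0],"offset":[0,-4,0],"jaw":0},{"rot":[0,0,0],"offset":[0,0,0],"jaw":0}]'| grep -E 'pos|ft_f'
python3 - <<'E'
from plan import *
s=snap('side','side6');t=snap('top','top6')
for n,im in(('side',s),('top',t)):
  print(n,[proj(im,Mw(lidp((-.18,y,.008),a),*M))[0].round(1).tolist() for a in(0,.05,.1) for y in(-.09,.09)])
c=s['pixels'][130:390,220:450,::-1]; d=t['pixels'][120:300,100:259,::-1]
d=cv2.resize(d,(230,260),interpolation=cv2.INTER_CUBIC)
cv2.imwrite('pics/c6.png',cv2.resize(np.hstack([c,d]),None,fx=1.7,fy=1.7,interpolation=cv2.INTER_CUBIC))
E
```

```text
tcp_pos: [0.5138, 0.1288, 0.1139]
ft_force: [-3.7, 0.5, 20.0]
tcp_pos: [0.5122, -0.079, 0.2304]
ft_force: [-0.0, -1.0, -0.7]
side [[279.3, 274.0], [332.7, 226.1], [277.8, 270.9], [331.6, 223.0], [276.5, 267.9], [330.6, 220.0]]
top [[221.6, 177.4], [233.8, 245.4], [222.7, 176.2], [235.1, 244.6], [223.7, 175.0], [236.3, 243.8]]
```

View pics/c6.png

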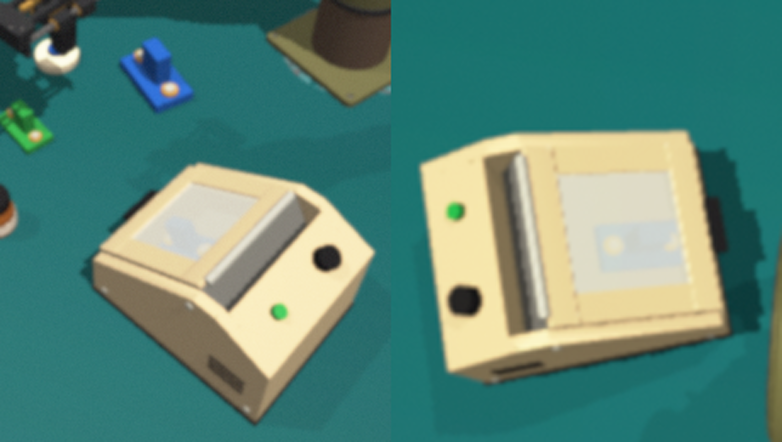

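The lid's side-view corner is at (279,275), against (279,274) predicted for a shut lid. The carrier shows through the window, flat, and the arm is clear. I'll hand in.

```bash
python3 -c "
from rig import bot
print(bot.hand_in())"
```

```text
the job is handed in; nothing more can be done
None
```

The small blue carrier is flat on the chamber floor and released, the lid is shut against its stop, the wheel, jar and polish bar were left alone, and the job is handed in (no verdict was shown).

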